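# Switch on lamp, extractor and sander in order

### The arm

A 7-joint arm with a two-finger parallel gripper is mounted at the origin on the work surface. World frame = base frame: x ahead of the robot, y to its left, z up, the work surface at z = 0. Lengths are in mm, angles in rad, forces in N, time in s.
With the tool pointing down it reaches from about 400 to 875 mm from the base axis. Payload 4.4 kg.
Tool frame: the origin (TCP) lies midway between the tips of the shut fingers; the grasp point (between the pads) lies 19 mm behind it (ctrl.grip_depth is the distance from the TCP to the grasp point, in mm); z points along the fingers, y is the direction in which the jaws open and shut (so a half turn about z gives the same grasp; the last joint's range is limited). The gripper opens to 85 mm and grips with 20 to 120 N. Pads are 22 mm wide; open, the fingers measure 114 mm over their backs; the gripper's body (76 mm by 85 mm) begins 54 mm behind the grasp point. The pads swing forward as they close: fully open they stand 13 mm farther back than shut.
Start: joints at [-1.368, 0.628, 0.038, 1.517, -0.027, 0.996, -0.02], TCP at [172.599, 626.68, 231.313] pointing down, gripper open.
Joint ranges: [-3.06, 3.06], [-0.37, 2.12], [-1.25, 1.32], [0.18, 2.47], [-1.1, 4.24], [0.23, 1.98], [-2.94, 2.94]. Speed limits (rad/s): [2.57, 2.57, 3.14, 3.14, 3.14, 3.14, 3.14].

### API

Orientations are given as [roll, pitch, yaw] about the fixed x, y, z axes, in that order (R = Rz(yaw) Ry(pitch) Rx(roll)).
In Python, from cell import ctrl, get_image gives the robot as it stands.
- The arm moves only by the tool arm_command, never from a script. Its argument "plan" is a list of rows, each an object of numbers: "rx", "ry", "rz": the turn, a rotation vector about the tool's x, y, z in rad; "x", "y", "z": the shift along the tool's x, y, z in cm; "jaw": the finger opening in cm, from 0 to 8.54. In form: [{"rx": .., "ry": .., "rz": .., "x": .., "y": .., "z": .., "jaw": ..}, ...]. A call has 1 to 10 rows; each row is the pose to reach, as a shift and turn from the pose measured when the call began, along the tool's axes at that moment; what a row does not reach only later rows make up. A row lasts 1/12 s, in which the tool goes at most 41.7 mm and 7.16 degrees, less where a joint would pass 70% of its speed; a pose out of reach is approached as far as the arm can. A call with a gripper value outside its range is refused whole. The fingers move at their own pace and stop on an object; the grip force is fixed at half the most. Time passes only in rows, so rows that repeat a pose let the fingers close. It gives the time, the measured TCP pose, the force and the opening at its end, in the units of the state.
- ctrl.read_state(): the state, without advancing time (a new reading comes with each control period).
- get_image(name): name is "scene" or "top" or "wrist"; returns a dict with "frame" (420x560x3 uint8, red, green, blue), "fovy" (degrees; the focal length in pixels is half the picture's height over the tangent of half this angle, whatever the lens; pixels are square), "cx", "cy" (the principal point, pixels), "R" (3x3) and "t" (3): a world point X has camera coordinates R X + t. Camera axes: x right, y down, z forward; pixel columns grow to the right and rows downward; lengths in mm; the calibration is good to about 2 mm. A picture is of the moment at which its call begins. There is no depth.
- ctrl.finish_job(): hands the job in, once; it reports no verdict.
The state is a dict: "clock": time; "qpos": joint angles; "qd": joint speeds; "tau": joint torques, N m; "eef_pos": TCP position; "tool_rot": TCP orientation; "force": force on the tool from outside, world axes, zero at the start; "torque": the same for the moment, N m; "width": finger opening in mm.
Only numpy, scipy, OpenCV 4.12 (cv2) and the standard library are available. Lean on these libraries where they do the work, as an engineer would, in place of code of your own. Each camera call takes 0.05 s, during which the arm holds its last target.

### The job

Get the bench ready for sanding: with a fingertip, lightly press down the raised, white-dotted end of the yellow paddle (work lamp), then of the green paddle (dust extractor), then of the blue paddle (sander), each until its switch is on and stays on. Keep to that order, so that the sander never runs without extraction, and leave the red paddle (saw) alone. Only touch: do not press hard, lift the switch boxes or push them out of place, and leave the other things on the bench where they are.

Things in the scene. Friction and masses are not known exactly. Their poses are not given: they have to be found in the camera images.
- lamp_box: grey switch box with the yellow paddle, which switches the work lamp: 120 (x) x 80 (y) x 26 mm, 0.5 to 0.8 kg, loose on a rubber foot that yields 1 mm per 2.5 N; origin at the centre of its underside, z up. Its paddle, 80 x 50 x 10 mm, rocks about y, 42 mm above the box centre, between two small ears (inner faces 30 mm either side of the centre, tops at 49 mm). When off, the half on the box's -x side is raised, its end 56 mm above the bench
- lamp_switch (a joint): angle of the yellow paddle, rad: 0 = off (end with the white dot fully raised), 0.44 = on (that end fully down against the box); it counts as on from 0.30. It has no spring: a stiff hinge, about 2 to 2.5 N at the dot, leaves it where it is put
- lamp_spot (a point): the white dot, 18 mm across, on the top face of the raised half of the yellow paddle, 28 mm from its hinge: the place to press. It moves with the paddle: about 53 mm above the bench when off, 41 mm when fully on
- extractor_box: grey switch box with the green paddle, which switches the dust extractor: 120 (x) x 80 (y) x 26 mm, 0.5 to 0.8 kg, loose on a rubber foot that yields 1 mm per 2.5 N; origin at the centre of its underside, z up. Its paddle, 80 x 50 x 10 mm, rocks about y, 42 mm above the box centre, between two small ears (inner faces 30 mm either side of the centre, tops at 49 mm). When off, the half on the box's -x side is raised, its end 56 mm above the bench
- extractor_switch (a joint): angle of the green paddle, rad: 0 = off (end with the white dot fully raised), 0.44 = on (that end fully down against the box); it counts as on from 0.30. It has no spring: a stiff hinge, about 2 to 2.5 N at the dot, leaves it where it is put
- extractor_spot (a point): the white dot, 18 mm across, on the top face of the raised half of the green paddle, 28 mm from its hinge: the place to press. It moves with the paddle: about 53 mm above the bench when off, 41 mm when fully on
- sander_box: grey switch box with the blue paddle, which switches the sander: 120 (x) x 80 (y) x 26 mm, 0.5 to 0.8 kg, loose on a rubber foot that yields 1 mm per 2.5 N; origin at the centre of its underside, z up. Its paddle, 80 x 50 x 10 mm, rocks about y, 42 mm above the box centre, between two small ears (inner faces 30 mm either side of the centre, tops at 49 mm). When off, the half on the box's -x side is raised, its end 56 mm above the bench
- sander_switch (a joint): angle of the blue paddle, rad: 0 = off (end with the white dot fully raised), 0.44 = on (that end fully down against the box); it counts as on from 0.30. It has no spring: a stiff hinge, about 2 to 2.5 N at the dot, leaves it where it is put
- sander_spot (a point): the white dot, 18 mm across, on the top face of the raised half of the blue paddle, 28 mm from its hinge: the place to press. It moves with the paddle: about 53 mm above the bench when off, 41 mm when fully on
- saw_box: grey switch box with the red paddle, which switches the saw: 120 (x) x 80 (y) x 26 mm, 0.5 to 0.8 kg, loose on a rubber foot that yields 1 mm per 2.5 N; origin at the centre of its underside, z up. Its paddle, 80 x 50 x 10 mm, rocks about y, 42 mm above the box centre, between two small ears (inner faces 30 mm either side of the centre, tops at 49 mm). When off, the half on the box's -x side is raised, its end 56 mm above the bench
- saw_switch (a joint): angle of the red paddle, rad: 0 = off (end with the white dot fully raised), 0.44 = on (that end fully down against the box); it counts as on from 0.30. It has no spring: a stiff hinge, about 2 to 2.5 N at the dot, leaves it where it is put
- saw_spot (a point): the white dot, 18 mm across, on the top face of the raised half of the red paddle, 28 mm from its hinge: the place to press. It moves with the paddle: about 53 mm above the bench when off, 41 mm when fully on
- sanding_block: sanding block, wood on cork, 110 x 60 x 42 mm; a loose bystander, origin at the centre of its underside
- tape_measure: yellow and black tape measure, 70 x 35 x 60 mm; a loose bystander, origin at the centre of its underside
- glue_bottle: white glue bottle, 52 mm across, 115 mm tall; a loose bystander, origin at the centre of its underside
- screw_jar: amber jar with a dark lid, 70 mm across, 80 mm tall; a loose bystander, origin at the centre of its underside
- try_square: try square, dark wooden stock 120 x 25 x 16 mm with a steel blade about 150 mm long; a loose bystander, origin at the centre of its underside (of the stock)
- pencil: flat red carpenter's pencil, 170 x 14 x 8 mm; a loose bystander, origin at the centre of its underside
- offcut: dark walnut offcut, 90 x 60 x 25 mm; a loose bystander, origin at the centre of its underside
Not all that is in view belongs to the job. What is shaped like the extractor_box but purple is not meant.

How it is judged (in metres and radians):
On the way, in this order (a step that is already met when the one before it is completed fails the run):
1. the yellow paddle is switched on (value of joint lamp_switch above 0.3 rad and value of joint each of extractor_switch, sander_switch, saw_switch below 0.2 rad), for 0.1 s.
2. the green paddle is switched on (value of joint extractor_switch above 0.3 rad and value of joint each of sander_switch, saw_switch below 0.2 rad), for 0.1 s.
3. the blue paddle is switched on (value of joint sander_switch above 0.3 rad and value of joint saw_switch below 0.2 rad), for 0.1 s.
At the end, for the whole second after the job is handed in: The yellow, green and blue paddles are on (angle over 0.30 rad), the red one is still off (under 0.12 rad), and all four boxes stand flat and at rest within 25 mm of where they were (value of joint each of lamp_switch, extractor_switch, sander_switch above 0.3 rad and value of joint saw_switch below 0.12 rad and distance of each of lamp_box, extractor_box, sander_box, saw_box from where it was at the start of the episode below 0.025 m and angle between each of lamp_box, extractor_box, sander_box, saw_box's own z axis and vertical below 0.05 rad and linear speed of each of lamp_box, extractor_box, sander_box, saw_box below 0.02 m/s); the robot touches nothing.
It fails at once if a paddle is pressed out of order (green while yellow is off, or blue while yellow or green is off) ((value of joint extractor_switch above 0.2 rad and value of joint lamp_switch below 0.2 rad) or (value of joint sander_switch above 0.2 rad and value of joint lamp_switch below 0.2 rad) or (value of joint sander_switch above 0.2 rad and value of joint extractor_switch below 0.2 rad)).
It fails at once if the red paddle is pressed (over 0.12 rad) (value of joint saw_switch above 0.12 rad).
It fails at once if a switch box is pressed with more than 25 N (contact force between any of the arm, the fingers and lamp_box above 25 N or contact force between any of the arm, the fingers and extractor_box above 25 N or contact force between any of the arm, the fingers and sander_box above 25 N or contact force between any of the arm, the fingers and saw_box above 25 N).
It fails at once if a switch box is lifted more than 8 mm, tipped more than 0.12 rad or shifted more than 25 mm (height (world z) of any of lamp_box, extractor_box, sander_box, saw_box above 0.008 m or angle between any of lamp_box, extractor_box, sander_box, saw_box's own z axis and vertical above 0.12 rad or not (distance of lamp_box from where it was at the start of the episode below 0.025 m) or not (distance of extractor_box from where it was at the start of the episode below 0.025 m) or not (distance of sander_box from where it was at the start of the episode below 0.025 m) or not (distance of saw_box from where it was at the start of the episode below 0.025 m)).
It fails at once if a bystander is moved more than 25 mm (distance of any of sanding_block, tape_measure, glue_bottle, screw_jar, try_square, pencil, offcut from where it was at the start of the episode above 0.025 m).
It also fails if it takes over 45 s, if anything falls off the work surface, if the arm or the gripper's body presses on something with over 40 N, if the wrist force passes 120 N, or if a joint passes its speed limit or range.

## Working session

There is one attempt and no reset: what is moved stays moved. The work goes in short steps, Python scripts to look and compute and a tool call to move; the robot and the scene stay as the last step left them, time stands still between calls to the robot, and variables do not carry over. Pictures are saved under pics/ and viewed, and the job is handed in when it is done.

Besides the shell and the picture viewer there is one more tool, called after "Call:" as name(argument=value, ...), one argument or row to a line, values as JSON. arm_command: Moves the arm, as the interface text tells. Its arguments: {"type":"object","properties":{"plan":{"type":"array","items":{"type":"object","properties":{"rx":{"type":"number"},"ry":{"type":"number"},"rz":{"type":"number"},"x":{"type":"number"},"y":{"type":"number"},"z":{"type":"number"},"jaw":{"type":"number"}}}}},"required":["plan"]}

```bash
ls; mkdir -p pics; python3 - <<'E'
from cell import ctrl,get_image
import cv2,numpy as np
s=ctrl.read_state()
for k,v in s.items(): print(k,np.round(v,3).tolist() if not isinstance(v,str) else v)
for n in ("scene","top","wrist"):
    g=get_image(n); cv2.imwrite(f"pics/{n}0.png",g["frame"][:,:,::-1])
    print(n,g["fovy"],g["cx"],g["cy"],np.round(g["R"],4).tolist(),np.round(g["t"],1).tolist())
E
```

```text
pics
clock 0.0
qpos [-1.368, 0.629, 0.038, 1.518, -0.027, 0.996, -0.02]
qd [0.001, -0.0, -0.001, -0.0, -0.001, 0.001, -0.0]
tau [0.0, -56.341, 1.227, -19.344, 0.011, 0.011, -0.0]
eef_pos [172.454, 626.063, 230.383]
tool_rot [-3.14, 0.0, 2.873]
force [-0.182, 0.232, -0.572]
torque [0.019, 0.01, -0.046]
width 85.461
scene 49.816412340175155 276.74421708049226 206.26020360314703 [[0.0113, 0.9999, 0.0093], [0.6171, 0.0003, -0.7869], [-0.7868, 0.0146, -0.617]] [-12.8, -277.0, 1819.6]
top 44.70650594098159 277.2417302467505 211.74517694476452 [[-0.0006, -1.0, 0.0017], [-0.9966, 0.0004, -0.0823], [0.0823, -0.0017, -0.9966]] [3.0, 535.0, 1413.4]
wrist 62.93246165691184 275.08878301422357 209.4255574708813 [[0.2656, 0.9641, -0.0002], [0.9283, -0.2557, 0.2698], [0.2601, -0.0718, -0.9629]] [-650.3, -35.8, 377.0]
```

View pics/scene0.png

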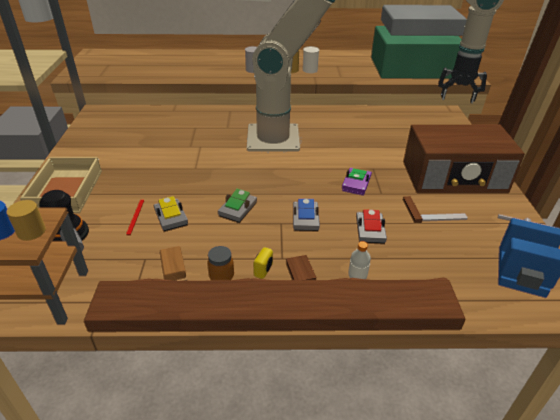

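View pics/top0.png

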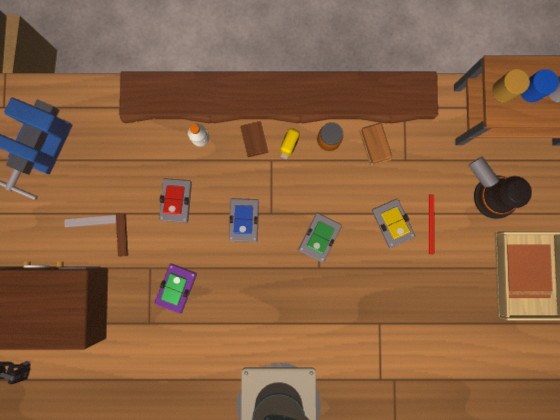

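View pics/wrist0.png

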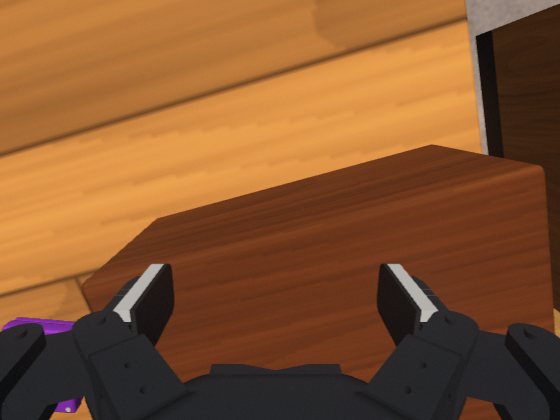

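The top view shows four grey boxes: red (174,200), blue (244,219), green (320,238) and yellow (394,222). A purple box with a green paddle at (176,289) is the decoy. Next I'll crop closer.

```bash
python3 - <<'E'
import cv2
a=cv2.imread("pics/top0.png")[170:320,140:440]; cv2.imwrite("pics/topc.png",cv2.resize(a,None,fx=2.6,fy=2.6,interpolation=cv2.INTER_CUBIC))
a=cv2.imread("pics/scene0.png")[160:250,120:400]; cv2.imwrite("pics/scenec.png",cv2.resize(a,None,fx=2.8,fy=2.8,interpolation=cv2.INTER_CUBIC))
E
```

```text
(no output)
```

View pics/topc.png

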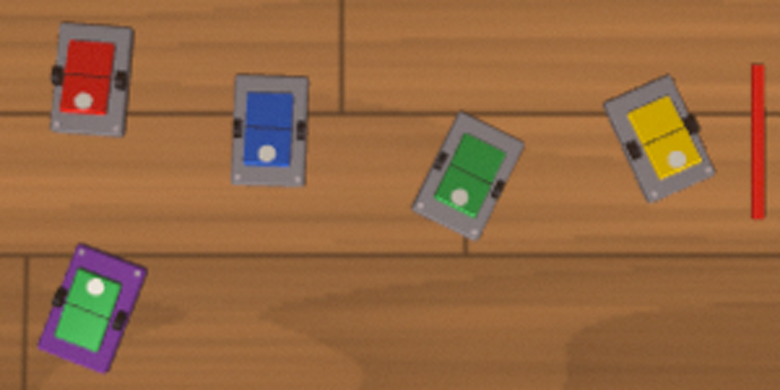

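View pics/scenec.png

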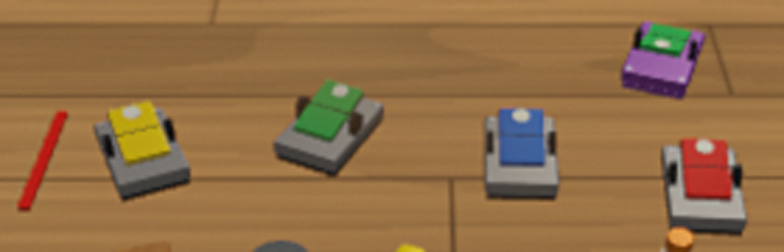

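```bash
cat > h.py <<'E'
import numpy as np,cv2
from cell import ctrl,get_image
def K(g):
    f=g["frame"].shape[0]/2/np.tan(np.radians(g["fovy"])/2); return np.array([[f,0,g["cx"]],[0,f,g["cy"]],[0,0,1]])
def onplane(g,uv,z):
    R=np.array(g["R"]);t=np.array(g["t"]);c=-R.T@t
    d=R.T@np.linalg.solve(K(g),[uv[0],uv[1],1.]); return c+d*(z-c[2])/d[2]
def tri(g1,p1,g2,p2):
    P=[K(g)@np.c_[np.array(g["R"]),np.array(g["t"])] for g in (g1,g2)]
    X=cv2.triangulatePoints(P[0],P[1],np.array(p1,float).reshape(2,1),np.array(p2,float).reshape(2,1))[:,0]; return X[:3]/X[3]
def proj(g,X):
    p=K(g)@(np.array(g["R"])@np.array(X)+np.array(g["t"])); return p[:2]/p[2]
def dot(g,uv,r=9):
    f=g["frame"].astype(float); u,v=int(uv[0]),int(uv[1])
    w=f[v-r:v+r+1,u-r:u+r+1]; m=w.min(2); m=np.clip(m-110,0,None)
    # largest blob
    n,l,s,c=cv2.connectedComponentsWithStats((m>0).astype(np.uint8))
    if n<2: return None
    k=1+np.argmin(np.hypot(*(c[1:]-r).T)-0.5*s[1:,4]); m=m*(l==k)
    yy,xx=np.mgrid[v-r:v+r+1,u-r:u+r+1]; return np.array([(m*xx).sum(),(m*yy).sum()])/m.sum(), int((m>0).sum())
def mask(g,c):
    h=cv2.cvtColor(g["frame"],cv2.COLOR_RGB2HSV); H,S,V=cv2.split(h)
    lo,hi={"yellow":(24,33),"green":(55,75),"blue":(105,125)}[c]
    return ((H>=lo)&(H<=hi)&(S>120)&(V>50)).astype(np.uint8)
E
python3 - <<'E'
from h import *
t=get_image("top");s=get_image("scene")
D={"yellow":((400,231),(167,200)),"green":((317,246),(241,192)),"blue":((243,229),(306,201)),"red":((172,208),(371,212))}
for n,(a,b) in D.items():
    da,db=dot(t,a,7),dot(s,b,6)
    print(n,da,db)
    if da and db: print("  tri",np.round(tri(t,da[0],s,db[0]),1),"top@53",np.round(onplane(t,da[0],53),1),"scene@53",np.round(onplane(s,db[0],53),1))
for c,uv in {"yellow":(394,222),"green":(320,238),"blue":(244,219)}.items():
    m=mask(t,c); n,l,st,ce=cv2.connectedComponentsWithStats(m)
    k=min(range(1,n),key=lambda i:np.hypot(*(ce[i]-uv)) - (0 if st[i,4]>80 else -999))
    cnt=np.argwhere(l==k)[:,::-1].astype(np.float32); r=cv2.minAreaRect(cnt); print(c,st[k],r)
    bp=cv2.boxPoints(r); print("  corners@46",np.round([onplane(t,p,46)[:2] for p in bp]).tolist(),"centre",np.round(onplane(t,r[0],46),1))
E
```

```text
yellow (array([399.9882199 , 230.73560209]), 34) (array([166.39432177, 199.61514196]), 21)
  tri [ 480.2 -335.2   50.5] top@53 [ 480.  -333.9   53. ] scene@53 [ 483.3 -335.2   53. ]
green (array([316.36697248, 245.41707833]), 33) (array([241.01733102, 191.85095321]), 18)
  tri [ 440.  -105.3   51.3] top@53 [ 440.  -104.2   53. ] scene@53 [ 442.3 -106.2   53. ]
blue (array([242.30103211, 228.50860092]), 37) (array([305.62591687, 200.71230644]), 27)
  tri [486.4  97.8  51.4] top@53 [486.3  98.6  53. ] scene@53 [488.5  96.5  53. ]
red (array([171.57977883, 208.34597156]), 30) (array([371.1489533 , 211.78582931]), 26)
  tri [541.9 292.6  52. ] top@53 [541.9 293.4  53. ] scene@53 [543.3 290.9  53. ]
yellow [382 207  27  32 411] ((395.10003662109375, 222.20001220703125), (28.174455642700195, 16.994117736816406), 63.43495178222656)
  corners@46 [[528.0, -285.0], [549.0, -327.0], [480.0, -360.0], [459.0, -318.0]] centre [ 503.9 -322.6   46. ]
green [307 222  27  31 419] ((320.20001220703125, 237.10000610351562), (17.441329956054688, 26.832813262939453), 26.56505012512207)
  corners@46 [[441.0, -77.0], [507.0, -111.0], [485.0, -154.0], [419.0, -120.0]] centre [ 462.9 -115.5   46. ]
blue [234 206  19  28 442] ((242.7507781982422, 219.48614501953125), (17.3066463470459, 27.845949172973633), 3.1798300743103027)
  corners@46 [[475.0, 124.0], [551.0, 120.0], [549.0, 72.0], [472.0, 76.0]] centre [511.6  97.9  46. ]
```

The triangulated dots sit at z of about 50.5 to 52 mm, against an expected 53 mm, and the paddle sizes come out right.

Things that could be mistaken for the targets, by top-view pixel:
- **Green:** the green paddle on the grey box at (317,246), or the green paddle on the purple box at (176,289). I choose the grey box.
- **Yellow:** the yellow paddle at (400,231), or the yellow tape measure at (290,143). I choose the paddle.
- **Blue:** the blue paddle at (243,229), or the blue tins and vice at (545,85) and (40,130). I choose the paddle.
- **Red:** the paddle at (172,208) stays untouched.

The crops above confirm these choices.

```bash
cat >> h.py <<'E'
from scipy.spatial.transform import Rotation as Ro
def go(P,hinge=None):
    s=ctrl.read_state(); R=Ro.from_euler("xyz",s["tool_rot"]); d=R.inv().apply(np.array(P)-s["eef_pos"])/10
    out=dict(x=round(d[0],2),y=round(d[1],2),z=round(d[2],2))
    if hinge is not None:
        h=np.radians(hinge); y=np.array([np.cos(h),np.sin(h),0]); z=np.array([0,0,-1.]); M=np.c_[np.cross(y,z),y,z]
        Rt=Ro.from_matrix(M); out.update(zip(("rx","ry","rz"),np.round((R.inv()*Rt).as_rotvec(),3)))
    print(out, "dist",round(np.linalg.norm(d),1))
E
python3 - <<'E'
from h import *
go((172,626,330)); go((450,300,330)); go((480,-100,250),115.6); 
t=get_image("top"); s=get_image("scene")
# radio top face corner nearest robot-left: scene (410,130)/(516,127), front top edge (421,163)?
a=cv2.resize(s["frame"][100:200,390:540],None,fx=4,fy=4); cv2.imwrite("pics/radio.png",a[:,:,::-1])
E
```

```text
{'x': np.float64(0.04), 'y': np.float64(-0.06), 'z': np.float64(-9.91)} dist 9.9
{'x': np.float64(-35.42), 'y': np.float64(-24.11), 'z': np.float64(-9.89)} dist 44.0
{'x': np.float64(-48.94), 'y': np.float64(-61.87), 'z': np.float64(-1.86), 'rx': np.float64(-0.001), 'ry': np.float64(-0.0), 'rz': np.float64(-0.716)} dist 78.9
```

View pics/radio.png

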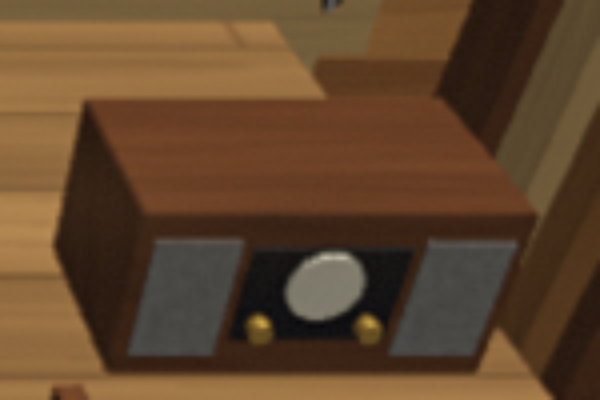

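The radio's front-left edge runs from about (416,193) up to (426,153) in the scene view, so it is roughly 150 mm tall. I'll rise to 330 mm, then travel with the jaws shut.

Call:
arm_command(
  plan=[
    {"z": -4,"jaw": 0},
    {"z": -8,"jaw": 0},
    {"z": -10,"jaw": 0},
    {"x": -35.4,"y": -24.1,"z": -10,"jaw": 0},
    {"x": -35.4,"y": -24.1,"z": -10,"jaw": 0},
    {"x": -35.4,"y": -24.1,"z": -10,"jaw": 0},
    {"x": -35.4,"y": -24.1,"z": -10,"jaw": 0},
    {"x": -35.4,"y": -24.1,"z": -10,"jaw": 0},
    {"x": -35.4,"y": -24.1,"z": -10,"jaw": 0},
    {"x": -35.4,"y": -24.1,"z": -10,"jaw": 0},
  ],
)

```text
validation failed for argument at $.pl...
```

```bash
python3 - <<'E'
from h import *
s=ctrl.read_state(); print(s["clock"],np.round(s["eef_pos"],1),np.round(s["tool_rot"],3),s["width"],np.round(s["force"],2),np.round(s["qpos"],2))
go((450,200,300)); go((480,-60,200),115.6); 
E
```

```text
0.35 [172.5 626.5 231.1] [-3.141 -0.     2.873] 85.35199649446562 [ 0.64 -0.07  0.32] [-1.37  0.63  0.04  1.52 -0.03  1.   -0.02]
{'x': np.float64(-38.08), 'y': np.float64(-33.76), 'z': np.float64(-6.88)} dist 51.3
{'x': np.float64(-47.87), 'y': np.float64(-58.02), 'z': np.float64(3.13), 'rx': np.float64(-0.0), 'ry': np.float64(-0.0), 'rz': np.float64(-0.716)} dist 75.3
```

The call was rejected as malformed and the arm did not move. Rows probably need all seven fields, so I'll fill them in.

Call:
arm_command(
  plan=[
    {"rx": 0,"ry": 0,"rz": 0,"x": 0,"y": 0,"z": -4,"jaw": 0},
    {"rx": 0,"ry": 0,"rz": 0,"x": 0,"y": 0,"z": -8,"jaw": 0},
    {"rx": 0,"ry": 0,"rz": 0,"x": 0,"y": 0,"z": -10,"jaw": 0},
    {"rx": 0,"ry": 0,"rz": 0,"x": -35.4,"y": -24.1,"z": -10,"jaw": 0},
    {"rx": 0,"ry": 0,"rz": 0,"x": -35.4,"y": -24.1,"z": -10,"jaw": 0},
    {"rx": 0,"ry": 0,"rz": 0,"x": -35.4,"y": -24.1,"z": -10,"jaw": 0},
    {"rx": 0,"ry": 0,"rz": 0,"x": -35.4,"y": -24.1,"z": -10,"jaw": 0},
    {"rx": 0,"ry": 0,"rz": 0,"x": -35.4,"y": -24.1,"z": -10,"jaw": 0},
    {"rx": 0,"ry": 0,"rz": 0,"x": -35.4,"y": -24.1,"z": -10,"jaw": 0},
    {"rx": 0,"ry": 0,"rz": 0,"x": -35.4,"y": -24.1,"z": -10,"jaw": 0},
  ],
)

```text
clock: 1.18
eef_pos: [362.4, 402.6, 331.4]
tool_rot: [3.142, 0.0, 2.873]
force: [0.8, 1.2, 0.0]
width: -0.0
```

```bash
python3 - <<'E'
from h import *
go((470,150,280),115.6); go((478,-334,120),115.6)
E
```

```text
{'x': np.float64(-17.08), 'y': np.float64(-21.49), 'z': np.float64(5.14), 'rx': np.float64(-0.0), 'ry': np.float64(0.0), 'rz': np.float64(-0.715)} dist 27.9
{'x': np.float64(-30.69), 'y': np.float64(-67.95), 'z': np.float64(21.14), 'rx': np.float64(-0.0), 'ry': np.float64(0.0), 'rz': np.float64(-0.715)} dist 77.5
```

Call:
arm_command(
  plan=[
    {"rx": 0,"ry": 0,"rz": -0.1,"x": -4,"y": -5,"z": 1,"jaw": 0},
    {"rx": 0,"ry": 0,"rz": -0.2,"x": -30.7,"y": -68,"z": 13,"jaw": 0},
    {"rx": 0,"ry": 0,"rz": -0.3,"x": -30.7,"y": -68,"z": 13,"jaw": 0},
    {"rx": 0,"ry": 0,"rz": -0.4,"x": -30.7,"y": -68,"z": 13,"jaw": 0},
    {"rx": 0,"ry": 0,"rz": -0.5,"x": -30.7,"y": -68,"z": 13,"jaw": 0},
    {"rx": 0,"ry": 0,"rz": -0.6,"x": -30.7,"y": -68,"z": 13,"jaw": 0},
    {"rx": 0,"ry": 0,"rz": -0.715,"x": -30.7,"y": -68,"z": 13,"jaw": 0},
    {"rx": 0,"ry": 0,"rz": -0.715,"x": -30.7,"y": -68,"z": 13,"jaw": 0},
    {"rx": 0,"ry": 0,"rz": -0.715,"x": -30.7,"y": -68,"z": 13,"jaw": 0},
    {"rx": 0,"ry": 0,"rz": -0.715,"x": -30.7,"y": -68,"z": 13,"jaw": 0},
  ],
)

```text
clock: 2.02
eef_pos: [429.4, 4.3, 261.6]
tool_rot: [-3.141, 0.001, -2.695]
force: [1.5, 0.1, -0.2]
width: 0.1
```

```bash
python3 - <<'E'
from h import *
s=ctrl.read_state(); print(s["clock"],np.round(s["eef_pos"],1),np.round(s["tool_rot"],3),np.round(s["qpos"],2))
go((478,-334,170),115.6)
E
```

```text
2.0167 [429.4   4.3 261.6] [-3.141e+00  1.000e-03 -2.695e+00] [-0.15  0.27  0.1   2.06 -0.04  0.81  1.99]
{'x': np.float64(10.25), 'y': np.float64(-32.6), 'z': np.float64(9.16), 'rx': np.float64(-0.0), 'ry': np.float64(0.001), 'rz': np.float64(-0.0)} dist 35.4
```

Call:
arm_command(
  plan=[
    {"rx": 0,"ry": 0,"rz": 0,"x": 10.3,"y": -32.6,"z": 9.2,"jaw": 0},
    {"rx": 0,"ry": 0,"rz": 0,"x": 10.3,"y": -32.6,"z": 9.2,"jaw": 0},
    {"rx": 0,"ry": 0,"rz": 0,"x": 10.3,"y": -32.6,"z": 9.2,"jaw": 0},
    {"rx": 0,"ry": 0,"rz": 0,"x": 10.3,"y": -32.6,"z": 9.2,"jaw": 0},
    {"rx": 0,"ry": 0,"rz": 0,"x": 10.3,"y": -32.6,"z": 9.2,"jaw": 0},
    {"rx": 0,"ry": 0,"rz": 0,"x": 10.3,"y": -32.6,"z": 9.2,"jaw": 0},
    {"rx": 0,"ry": 0,"rz": 0,"x": 10.3,"y": -32.6,"z": 9.2,"jaw": 0},
    {"rx": 0,"ry": 0,"rz": 0,"x": 10.3,"y": -32.6,"z": 9.2,"jaw": 0},
    {"rx": 0,"ry": 0,"rz": 0,"x": 10.3,"y": -32.6,"z": 9.2,"jaw": 0},
    {"rx": 0,"ry": 0,"rz": 0,"x": 10.3,"y": -32.6,"z": 9.2,"jaw": 0},
  ],
)

```text
clock: 2.85
eef_pos: [476.0, -340.9, 168.2]
tool_rot: [-3.138, -0.001, -2.702]
force: [0.5, -0.7, 1.0]
width: 0.0
```

```bash
python3 - <<'E'
from h import *
s=ctrl.read_state(); print(s["clock"],np.round(s["eef_pos"],1),np.round(s["tool_rot"],3),np.round(s["qpos"],2),np.round(s["force"],2))
w=get_image("wrist"); cv2.imwrite("pics/w1.png",w["frame"][:,:,::-1])
for n,P in {"ydot":(480.5,-334.5,53),"tcp":s["eef_pos"]}.items(): print(n,np.round(proj(w,P)))
E
```

```text
2.85 [ 476.  -340.9  168.2] [-3.138e+00 -1.000e-03 -2.702e+00] [ 0.49  0.61  0.12  1.77 -0.1   0.76  2.68] [ 0.53 -0.65  0.95]
ydot [281. 211.]
tcp [275. 267.]
```

View pics/w1.png

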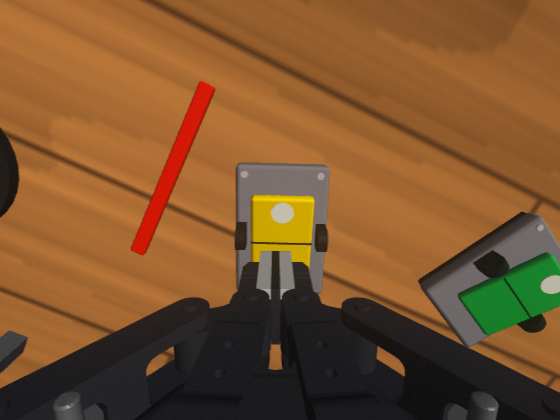

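The wrist view shows the yellow dot at (282,213), against a predicted (281,211), so localisation is good. The paddle is square to the fingers and the pencil is well clear. I'll hover just above the dot.

```bash
python3 - <<'E'
from h import *
go((480,-334.7,66),115.6)
E
```

```text
{'x': np.float64(-0.44), 'y': np.float64(0.08), 'z': np.float64(10.26), 'rx': np.float64(-0.001), 'ry': np.float64(-0.0), 'rz': np.float64(-0.005)} dist 10.3
```

Call:
arm_command(
  plan=[
    {"rx": 0,"ry": 0,"rz": 0,"x": -0.4,"y": 0.1,"z": 3,"jaw": 0},
    {"rx": 0,"ry": 0,"rz": 0,"x": -0.4,"y": 0.1,"z": 6,"jaw": 0},
    {"rx": 0,"ry": 0,"rz": 0,"x": -0.4,"y": 0.1,"z": 8.5,"jaw": 0},
    {"rx": 0,"ry": 0,"rz": 0,"x": -0.4,"y": 0.1,"z": 10.2,"jaw": 0},
    {"rx": 0,"ry": 0,"rz": 0,"x": -0.4,"y": 0.1,"z": 10.2,"jaw": 0},
    {"rx": 0,"ry": 0,"rz": 0,"x": -0.4,"y": 0.1,"z": 10.2,"jaw": 0},
  ],
)

```text
clock: 3.4
eef_pos: [479.6, -333.1, 66.5]
tool_rot: [3.14, -0.001, -2.698]
force: [0.8, 0.3, 0.2]
width: 0.2
```

```bash
python3 - <<'E'
from h import *
s=ctrl.read_state(); print(s["clock"],np.round(s["eef_pos"],1),np.round(s["tool_rot"],3),np.round(s["force"],2))
w=get_image("wrist"); cv2.imwrite("pics/w2.png",w["frame"][:,:,::-1])
print("dot",proj(w,(480.5,-334.5,53)),"tcp",proj(w,s["eef_pos"]))
go((480,-334.7,54)); go((480,-334.7,42))
E
```

```text
3.4 [ 479.6 -333.1   66.5] [ 3.140e+00 -1.000e-03 -2.698e+00] [0.77 0.26 0.17]
dot [271.91101912 255.52772708] tcp [275.40725534 267.04458261]
{'x': np.float64(0.06), 'y': np.float64(-0.05), 'z': np.float64(1.36)} dist 1.4
{'x': np.float64(0.06), 'y': np.float64(-0.05), 'z': np.float64(2.56)} dist 2.6
```

View pics/w2.png

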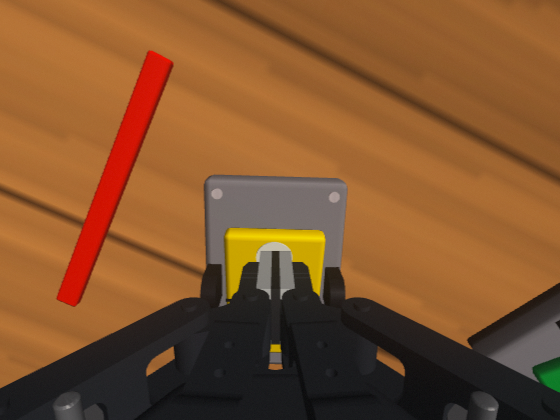

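The dot's edge shows at (275,243) just ahead of the fingertips and is laterally centred. I'll press down gently in 1–2 mm rows to about 44 mm, then check the force.

Call:
arm_command(
  plan=[
    {"rx": 0,"ry": 0,"rz": 0,"x": 0,"y": 0,"z": 0.6,"jaw": 0},
    {"rx": 0,"ry": 0,"rz": 0,"x": 0,"y": 0,"z": 1.0,"jaw": 0},
    {"rx": 0,"ry": 0,"rz": 0,"x": 0,"y": 0,"z": 1.2,"jaw": 0},
    {"rx": 0,"ry": 0,"rz": 0,"x": 0,"y": 0,"z": 1.4,"jaw": 0},
    {"rx": 0,"ry": 0,"rz": 0,"x": 0,"y": 0,"z": 1.6,"jaw": 0},
    {"rx": 0,"ry": 0,"rz": 0,"x": 0,"y": 0,"z": 1.8,"jaw": 0},
    {"rx": 0,"ry": 0,"rz": 0,"x": 0,"y": 0,"z": 2.0,"jaw": 0},
    {"rx": 0,"ry": 0,"rz": 0,"x": 0,"y": 0,"z": 2.2,"jaw": 0},
    {"rx": 0,"ry": 0,"rz": 0,"x": 0,"y": 0,"z": 2.2,"jaw": 0},
  ],
)

```text
clock: 4.2
eef_pos: [479.8, -334.4, 45.3]
tool_rot: [-3.141, -0.0, -2.699]
force: [-3.1, -1.6, 3.6]
width: 0.3
```

```bash
python3 - <<'E'
from h import *
s=ctrl.read_state(); print(s["clock"],np.round(s["eef_pos"],1),np.round(s["tool_rot"],3),np.round(s["force"],2))
w=get_image("wrist"); cv2.imwrite("pics/w3.png",w["frame"][100:400,150:450,::-1])
s=ctrl.read_state(); print(s["clock"],np.round(s["eef_pos"],1),np.round(s["force"],2))
E
```

```text
4.2 [ 479.8 -334.4   45.3] [-3.141 -0.    -2.699] [-3.14 -1.64  3.56]
4.25 [ 479.8 -334.4   45.4] [-2.46 -1.63  3.17]
```

View pics/w3.png

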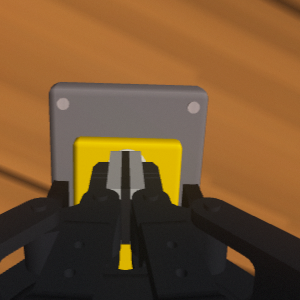

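Force is 3.5 N upward with about 3 N sideways, so it is still on the hinge. I'll press 2.5 mm further.

Call:
arm_command(
  plan=[
    {"rx": 0,"ry": 0,"rz": 0,"x": 0,"y": 0,"z": 0.1,"jaw": 0},
    {"rx": 0,"ry": 0,"rz": 0,"x": 0,"y": 0,"z": 0.2,"jaw": 0},
    {"rx": 0,"ry": 0,"rz": 0,"x": 0,"y": 0,"z": 0.3,"jaw": 0},
    {"rx": 0,"ry": 0,"rz": 0,"x": 0,"y": 0,"z": 0.3,"jaw": 0},
  ],
)

```text
clock: 4.58
eef_pos: [479.5, -334.6, 42.3]
tool_rot: [-3.141, -0.001, -2.699]
force: [-2.6, -1.2, 3.3]
width: -0.1
```

```bash
python3 - <<'E'
from h import *
s=ctrl.read_state(); print(s["clock"],np.round(s["eef_pos"],1),np.round(s["tool_rot"],3),np.round(s["force"],2))
g=get_image("scene"); cv2.imwrite("pics/s3.png",cv2.resize(g["frame"][170:240,130:210,::-1],None,fx=7,fy=7,interpolation=cv2.INTER_CUBIC))
E
```

```text
4.5833 [ 479.5 -334.6   42.3] [-3.141e+00 -1.000e-03 -2.699e+00] [-2.64 -1.16  3.28]
```

View pics/s3.png

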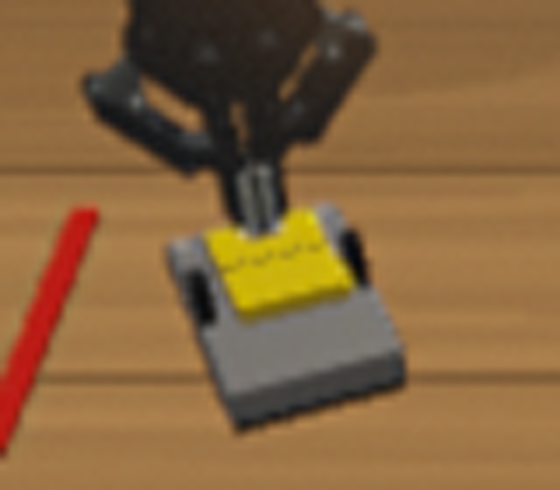

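Force hasn't risen yet, so the paddle isn't on its stop. I'll press another 2.5 mm.

Call:
arm_command(
  plan=[
    {"rx": 0,"ry": 0,"rz": 0,"x": 0,"y": 0,"z": 0.1,"jaw": 0},
    {"rx": 0,"ry": 0,"rz": 0,"x": 0,"y": 0,"z": 0.2,"jaw": 0},
    {"rx": 0,"ry": 0,"rz": 0,"x": 0,"y": 0,"z": 0.25,"jaw": 0},
    {"rx": 0,"ry": 0,"rz": 0,"x": 0,"y": 0,"z": 0.25,"jaw": 0},
  ],
)

```text
clock: 4.97
eef_pos: [479.5, -334.7, 40.0]
tool_rot: [-3.141, -0.001, -2.699]
force: [-3.8, -0.9, 7.0]
width: 0.1
```

```bash
python3 - <<'E'
from h import *
s=ctrl.read_state(); print(s["clock"],np.round(s["eef_pos"],1),np.round(s["tool_rot"],3),np.round(s["force"],2))
E
```

```text
4.9667 [ 479.5 -334.7   40. ] [-3.141e+00 -1.000e-03 -2.699e+00] [-3.79 -0.93  6.95]
```

Force rose to 7 N, so the paddle is on its stop. I'll lift straight up and check.

Call:
arm_command(
  plan=[
    {"rx": 0,"ry": 0,"rz": 0,"x": 0,"y": 0,"z": -0.4,"jaw": 0},
    {"rx": 0,"ry": 0,"rz": 0,"x": 0,"y": 0,"z": -1.5,"jaw": 0},
    {"rx": 0,"ry": 0,"rz": 0,"x": 0,"y": 0,"z": -4,"jaw": 0},
    {"rx": 0,"ry": 0,"rz": 0,"x": 0,"y": 0,"z": -8,"jaw": 0},
    {"rx": 0,"ry": 0,"rz": 0,"x": 0,"y": 0,"z": -11,"jaw": 0},
    {"rx": 0,"ry": 0,"rz": 0,"x": 0,"y": 0,"z": -11,"jaw": 0},
  ],
)

```text
clock: 5.47
eef_pos: [483.8, -336.5, 156.7]
tool_rot: [-3.131, 0.007, -2.699]
force: [1.1, -1.5, -0.2]
width: -0.1
```

```bash
python3 - <<'E'
from h import *
s=ctrl.read_state(); print(s["clock"],np.round(s["eef_pos"],1),np.round(s["tool_rot"],3),np.round(s["force"],2))
w=get_image("wrist"); g=get_image("scene")
a=cv2.resize(w["frame"][120:330,180:380],(400,420)); b=cv2.resize(g["frame"][170:240,130:200],(420,420),interpolation=cv2.INTER_CUBIC)
cv2.imwrite("pics/y_after.png",np.hstack([a,b])[:,:,::-1])
d=dot(g,(167,202),6); print(d, np.round(onplane(g,d[0],41),1), np.round(onplane(g,d[0],53),1))
go((441,-105,150),62.7)
E
```

```text
5.4667 [ 483.8 -336.5  156.7] [-3.131  0.007 -2.699] [ 1.13 -1.47 -0.2 ]
(array([166.66541823, 202.05742821]), 16) [ 480.1 -336.6   41. ] [ 495.7 -332.1   53. ]
{'x': np.float64(-6.22), 'y': np.float64(22.45), 'z': np.float64(0.11), 'rx': np.float64(-0.003), 'ry': np.float64(0.004), 'rz': np.float64(0.92)} dist 23.3
```

View pics/y_after.png

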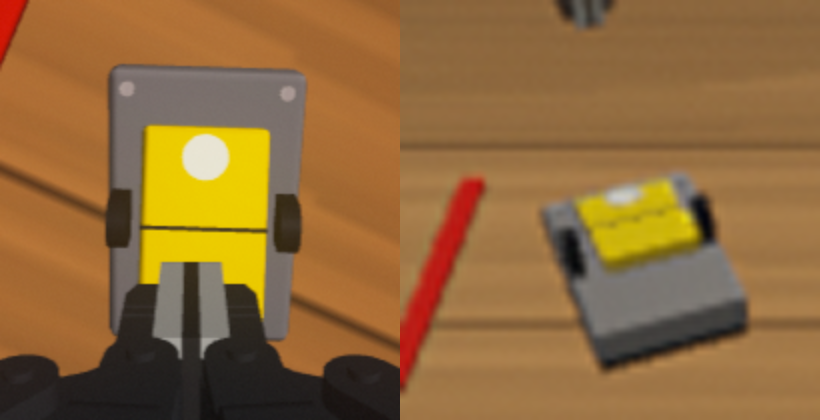

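Yellow is on: its dot end is down, the far end is up, and the dot ray meets the 41 mm plane at (480,-337), where it should be. The box has not moved. Green is next.

Call:
arm_command(
  plan=[
    {"rx": 0,"ry": 0,"rz": 0.12,"x": -0.9,"y": 3.2,"z": 0,"jaw": 0},
    {"rx": 0,"ry": 0,"rz": 0.24,"x": -1.8,"y": 6.4,"z": 0,"jaw": 0},
    {"rx": 0,"ry": 0,"rz": 0.36,"x": -2.7,"y": 9.6,"z": 0,"jaw": 0},
    {"rx": 0,"ry": 0,"rz": 0.48,"x": -3.6,"y": 12.8,"z": 0,"jaw": 0},
    {"rx": 0,"ry": 0,"rz": 0.6,"x": -4.5,"y": 16,"z": 0,"jaw": 0},
    {"rx": 0,"ry": 0,"rz": 0.72,"x": -5.4,"y": 19.2,"z": 0,"jaw": 0},
    {"rx": 0,"ry": 0,"rz": 0.84,"x": -6.2,"y": 22.4,"z": 0,"jaw": 0},
    {"rx": 0,"ry": 0,"rz": 0.92,"x": -6.2,"y": 22.4,"z": 0,"jaw": 0},
    {"rx": 0,"ry": 0,"rz": 0.92,"x": -6.2,"y": 22.4,"z": 0,"jaw": 0},
  ],
)

```text
clock: 6.32
eef_pos: [440.0, -102.6, 150.1]
tool_rot: [-3.14, 0.001, 2.668]
force: [0.4, -1.0, -0.4]
width: 0.4
```

```bash
python3 - <<'E'
from h import *
s=ctrl.read_state(); print(s["clock"],np.round(s["eef_pos"],1),np.round(s["tool_rot"],3),np.round(s["qpos"],2))
w=get_image("wrist"); cv2.imwrite("pics/g1.png",w["frame"][:,:,::-1])
print(np.round(proj(w,(441,-105,53))))
go((440.5,-105,66),62.7)
E
```

```text
6.3167 [ 440.  -102.6  150.1] [-3.140e+00  1.000e-03  2.668e+00] [-0.12  0.52  0.41  2.14 -0.38  0.55  1.67]
[271. 212.]
{'x': np.float64(0.02), 'y': np.float64(-0.04), 'z': np.float64(8.44), 'rx': np.float64(-0.002), 'ry': np.float64(0.003), 'rz': np.float64(0.004)} dist 8.4
```

View pics/g1.png

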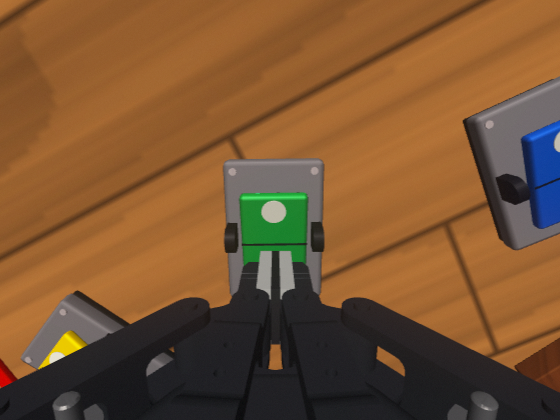

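The green dot is at (274,211), against a predicted (271,212), on the grey box and square to the fingers. I'll descend to hover.

Call:
arm_command(
  plan=[
    {"rx": 0,"ry": 0,"rz": 0,"x": 0,"y": 0,"z": 3,"jaw": 0},
    {"rx": 0,"ry": 0,"rz": 0,"x": 0,"y": 0,"z": 6,"jaw": 0},
    {"rx": 0,"ry": 0,"rz": 0,"x": 0,"y": 0,"z": 8.4,"jaw": 0},
    {"rx": 0,"ry": 0,"rz": 0,"x": 0,"y": 0,"z": 8.4,"jaw": 0},
    {"rx": 0,"ry": 0,"rz": 0,"x": 0,"y": 0,"z": 8.4,"jaw": 0},
  ],
)

```text
clock: 6.78
eef_pos: [439.9, -106.0, 65.5]
tool_rot: [-3.139, 0.0, 2.668]
force: [-0.2, -0.4, 0.2]
width: -0.2
```

```bash
python3 - <<'E'
from h import *
s=ctrl.read_state(); print(s["clock"],np.round(s["eef_pos"],1),np.round(s["tool_rot"],3),np.round(s["force"],2))
w=get_image("wrist"); cv2.imwrite("pics/g2.png",w["frame"][100:400,120:430,::-1])
print(proj(w,(441,-105,53)))
go((440.5,-105,44))
E
```

```text
6.7833 [ 439.9 -106.    65.5] [-3.139  0.     2.668] [-0.16 -0.38  0.15]
[275.64106067 257.99844777]
{'x': np.float64(0.08), 'y': np.float64(0.09), 'z': np.float64(2.25)} dist 2.3
```

View pics/g2.png

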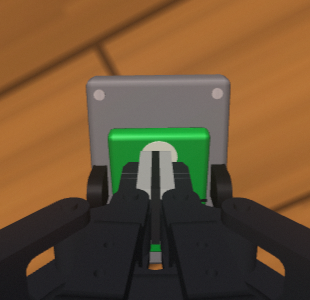

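The dot is about 5 px (2–3 mm) right of the tips, so I'll shift y by 0.2 cm and press.

Call:
arm_command(
  plan=[
    {"rx": 0,"ry": 0,"rz": 0,"x": 0,"y": 0.2,"z": 0.5,"jaw": 0},
    {"rx": 0,"ry": 0,"rz": 0,"x": 0,"y": 0.2,"z": 0.9,"jaw": 0},
    {"rx": 0,"ry": 0,"rz": 0,"x": 0,"y": 0.2,"z": 1.1,"jaw": 0},
    {"rx": 0,"ry": 0,"rz": 0,"x": 0,"y": 0.2,"z": 1.3,"jaw": 0},
    {"rx": 0,"ry": 0,"rz": 0,"x": 0,"y": 0.2,"z": 1.5,"jaw": 0},
    {"rx": 0,"ry": 0,"rz": 0,"x": 0,"y": 0.2,"z": 1.7,"jaw": 0},
    {"rx": 0,"ry": 0,"rz": 0,"x": 0,"y": 0.2,"z": 1.9,"jaw": 0},
    {"rx": 0,"ry": 0,"rz": 0,"x": 0,"y": 0.2,"z": 2.1,"jaw": 0},
    {"rx": 0,"ry": 0,"rz": 0,"x": 0,"y": 0.2,"z": 2.3,"jaw": 0},
    {"rx": 0,"ry": 0,"rz": 0,"x": 0,"y": 0.2,"z": 2.3,"jaw": 0},
  ],
)

```text
clock: 7.67
eef_pos: [440.8, -103.7, 43.1]
tool_rot: [-3.14, 0.001, 2.668]
force: [-3.3, 2.9, 3.7]
width: -0.1
```

Call:
arm_command(
  plan=[
    {"rx": 0,"ry": 0,"rz": 0,"x": 0,"y": 0,"z": 0.1,"jaw": 0},
    {"rx": 0,"ry": 0,"rz": 0,"x": 0,"y": 0,"z": 0.2,"jaw": 0},
    {"rx": 0,"ry": 0,"rz": 0,"x": 0,"y": 0,"z": 0.3,"jaw": 0},
    {"rx": 0,"ry": 0,"rz": 0,"x": 0,"y": 0,"z": 0.3,"jaw": 0},
  ],
)

```text
clock: 8.0
eef_pos: [440.6, -103.6, 40.1]
tool_rot: [-3.14, 0.0, 2.668]
force: [-1.6, 2.8, 6.1]
width: -0.2
```

Force rose to 6 N, so green is on its stop. Lifting.

Call:
arm_command(
  plan=[
    {"rx": 0,"ry": 0,"rz": 0,"x": 0,"y": 0,"z": -0.4,"jaw": 0},
    {"rx": 0,"ry": 0,"rz": 0,"x": 0,"y": 0,"z": -1.5,"jaw": 0},
    {"rx": 0,"ry": 0,"rz": 0,"x": 0,"y": 0,"z": -4,"jaw": 0},
    {"rx": 0,"ry": 0,"rz": 0,"x": 0,"y": 0,"z": -8,"jaw": 0},
    {"rx": 0,"ry": 0,"rz": 0,"x": 0,"y": 0,"z": -11,"jaw": 0},
    {"rx": 0,"ry": 0,"rz": 0,"x": 0,"y": 0,"z": -11,"jaw": 0},
  ],
)

```text
clock: 8.5
eef_pos: [444.8, -105.3, 154.9]
tool_rot: [3.141, 0.011, 2.667]
force: [0.8, -0.0, 0.3]
width: -0.2
```

```bash
python3 - <<'E'
from h import *
s=ctrl.read_state(); print(s["clock"],np.round(s["eef_pos"],1),np.round(s["tool_rot"],3),np.round(s["force"],2))
w=get_image("wrist"); g=get_image("scene")
a=cv2.resize(w["frame"][120:330,180:380],(400,420)); b=cv2.resize(g["frame"][165:235,205:275],(420,420),interpolation=cv2.INTER_CUBIC)
cv2.imwrite("pics/g_after.png",np.hstack([a,b])[:,:,::-1])
d=dot(g,(241,194),6); print(d); 
if d: print(np.round(onplane(g,d[0],41),1), np.round(onplane(g,d[0],53),1))
go((487,97.5,150),87)
E
```

```text
8.5 [ 444.8 -105.3  154.9] [3.141 0.011 2.667] [ 0.81 -0.02  0.27]
(array([241.66715976, 194.26627219]), 17)
[ 439.  -104.8   41. ] [ 455.2 -103.5   53. ]
{'x': np.float64(5.21), 'y': np.float64(19.96), 'z': np.float64(0.09), 'rx': np.float64(-0.002), 'ry': np.float64(0.005), 'rz': np.float64(-0.421)} dist 20.6
```

View pics/g_after.png

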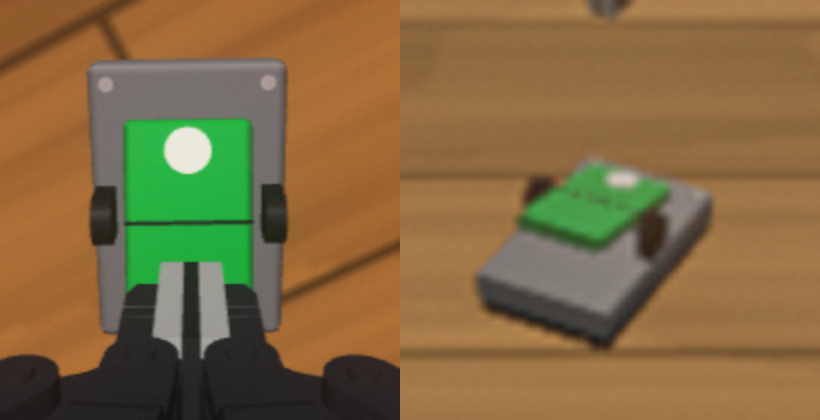

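Green is on: the dot ray meets the 41 mm plane at (439,-105) and the near end of the paddle is raised. Blue is next.

Call:
arm_command(
  plan=[
    {"rx": 0,"ry": 0,"rz": -0.08,"x": 0.9,"y": 3.4,"z": 0,"jaw": 0},
    {"rx": 0,"ry": 0,"rz": -0.16,"x": 1.8,"y": 6.8,"z": 0,"jaw": 0},
    {"rx": 0,"ry": 0,"rz": -0.24,"x": 2.7,"y": 10.2,"z": 0,"jaw": 0},
    {"rx": 0,"ry": 0,"rz": -0.32,"x": 3.6,"y": 13.6,"z": 0,"jaw": 0},
    {"rx": 0,"ry": 0,"rz": -0.38,"x": 4.5,"y": 17,"z": 0,"jaw": 0},
    {"rx": 0,"ry": 0,"rz": -0.42,"x": 5.2,"y": 20,"z": 0,"jaw": 0},
    {"rx": 0,"ry": 0,"rz": -0.42,"x": 5.2,"y": 20,"z": 0,"jaw": 0},
    {"rx": 0,"ry": 0,"rz": -0.42,"x": 5.2,"y": 20,"z": 0,"jaw": 0},
  ],
)

```text
clock: 9.27
eef_pos: [487.0, 99.7, 149.4]
tool_rot: [-3.139, 0.003, 3.093]
force: [-0.0, -0.9, 0.5]
width: 0.1
```

```bash
python3 - <<'E'
from h import *
s=ctrl.read_state(); print(s["clock"],np.round(s["eef_pos"],1),np.round(s["tool_rot"],3),np.round(s["qpos"],2))
w=get_image("wrist"); cv2.imwrite("pics/b1.png",w["frame"][:,:,::-1])
print(np.round(proj(w,(487,97.5,53))))
go((486.5,97.5,66),87)
E
```

```text
9.2667 [487.   99.7 149.4] [-3.139e+00  3.000e-03  3.093e+00] [-0.5   0.56  0.36  2.03 -0.33  0.6   1.59]
[271. 209.]
{'x': np.float64(0.04), 'y': np.float64(-0.0), 'z': np.float64(8.37), 'rx': np.float64(-0.004), 'ry': np.float64(0.002), 'rz': np.float64(0.0)} dist 8.4
```

View pics/b1.png

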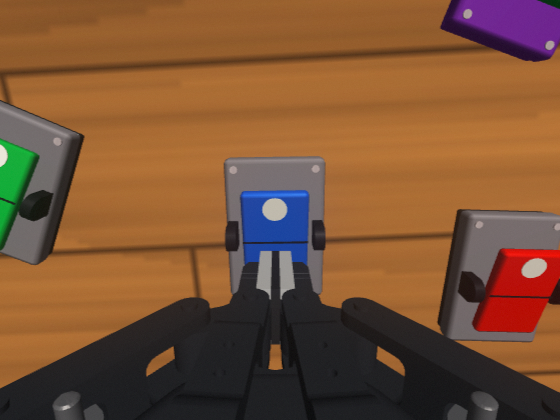

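The blue dot is at (275,209), against a predicted (271,209), and is centred on the fingers. Red, at (533,268), is well off to the side. Descending.

Call:
arm_command(
  plan=[
    {"rx": 0,"ry": 0,"rz": 0,"x": 0,"y": 0,"z": 3,"jaw": 0},
    {"rx": 0,"ry": 0,"rz": 0,"x": 0,"y": 0,"z": 6,"jaw": 0},
    {"rx": 0,"ry": 0,"rz": 0,"x": 0,"y": 0,"z": 8.4,"jaw": 0},
    {"rx": 0,"ry": 0,"rz": 0,"x": 0,"y": 0,"z": 8.4,"jaw": 0},
    {"rx": 0,"ry": 0,"rz": 0,"x": 0,"y": 0,"z": 8.4,"jaw": 0},
  ],
)

```text
clock: 9.73
eef_pos: [485.7, 95.4, 64.7]
tool_rot: [-3.136, -0.001, 3.086]
force: [0.9, 0.4, -0.1]
width: 0.1
```

```bash
python3 - <<'E'
from h import *
s=ctrl.read_state(); print(s["clock"],np.round(s["eef_pos"],1),np.round(s["tool_rot"],3),np.round(s["force"],2))
w=get_image("wrist"); cv2.imwrite("pics/b2.png",w["frame"][100:400,120:430,::-1])
go((486.5,97.5,43))
E
```

```text
9.7333 [485.7  95.4  64.7] [-3.136e+00 -1.000e-03  3.086e+00] [ 0.85  0.45 -0.1 ]
{'x': np.float64(0.05), 'y': np.float64(0.17), 'z': np.float64(2.29)} dist 2.3
```

View pics/b2.png

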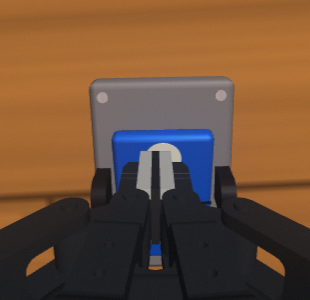

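The dot is about 6 px (3 mm) right of the tips, so I'll shift y by 0.25 cm and press.

Call:
arm_command(
  plan=[
    {"rx": 0,"ry": 0,"rz": 0,"x": 0,"y": 0.25,"z": 0.4,"jaw": 0},
    {"rx": 0,"ry": 0,"rz": 0,"x": 0,"y": 0.25,"z": 0.8,"jaw": 0},
    {"rx": 0,"ry": 0,"rz": 0,"x": 0,"y": 0.25,"z": 1.0,"jaw": 0},
    {"rx": 0,"ry": 0,"rz": 0,"x": 0,"y": 0.25,"z": 1.2,"jaw": 0},
    {"rx": 0,"ry": 0,"rz": 0,"x": 0,"y": 0.25,"z": 1.4,"jaw": 0},
    {"rx": 0,"ry": 0,"rz": 0,"x": 0,"y": 0.25,"z": 1.6,"jaw": 0},
    {"rx": 0,"ry": 0,"rz": 0,"x": 0,"y": 0.25,"z": 1.8,"jaw": 0},
    {"rx": 0,"ry": 0,"rz": 0,"x": 0,"y": 0.25,"z": 2.0,"jaw": 0},
    {"rx": 0,"ry": 0,"rz": 0,"x": 0,"y": 0.25,"z": 2.2,"jaw": 0},
    {"rx": 0,"ry": 0,"rz": 0,"x": 0,"y": 0.25,"z": 2.2,"jaw": 0},
  ],
)

```text
clock: 10.62
eef_pos: [486.0, 98.4, 43.5]
tool_rot: [-3.137, -0.0, 3.087]
force: [-3.9, 0.4, 2.6]
width: 0.2
```

Call:
arm_command(
  plan=[
    {"rx": 0,"ry": 0,"rz": 0,"x": 0,"y": 0,"z": 0.1,"jaw": 0},
    {"rx": 0,"ry": 0,"rz": 0,"x": 0,"y": 0,"z": 0.2,"jaw": 0},
    {"rx": 0,"ry": 0,"rz": 0,"x": 0,"y": 0,"z": 0.3,"jaw": 0},
    {"rx": 0,"ry": 0,"rz": 0,"x": 0,"y": 0,"z": 0.35,"jaw": 0},
    {"rx": 0,"ry": 0,"rz": 0,"x": 0,"y": 0,"z": 0.35,"jaw": 0},
  ],
)

```text
clock: 11.03
eef_pos: [485.7, 98.5, 40.0]
tool_rot: [-3.137, -0.001, 3.087]
force: [-3.6, 0.9, 6.9]
width: -0.1
```

Force rose to 7 N, so blue is on its stop. I'll lift straight up.

Call:
arm_command(
  plan=[
    {"rx": 0,"ry": 0,"rz": 0,"x": 0,"y": 0,"z": -0.4,"jaw": 0},
    {"rx": 0,"ry": 0,"rz": 0,"x": 0,"y": 0,"z": -1.5,"jaw": 0},
    {"rx": 0,"ry": 0,"rz": 0,"x": 0,"y": 0,"z": -4,"jaw": 0},
    {"rx": 0,"ry": 0,"rz": 0,"x": 0,"y": 0,"z": -8,"jaw": 0},
    {"rx": 0,"ry": 0,"rz": 0,"x": 0,"y": 0,"z": -12,"jaw": 0},
    {"rx": 0,"ry": 0,"rz": 0,"x": 0,"y": 0,"z": -13,"jaw": 0},
    {"rx": 0,"ry": 0,"rz": 0,"x": 0,"y": 0,"z": -13,"jaw": 0},
    {"rx": 0,"ry": 0,"rz": 0,"x": 0,"y": 0,"z": -13,"jaw": 0},
  ],
)

```text
clock: 11.7
eef_pos: [486.8, 99.3, 170.5]
tool_rot: [-3.138, 0.002, 3.087]
force: [0.1, -0.1, 0.6]
width: 0.1
```

```bash
python3 - <<'E'
from h import *
s=ctrl.read_state(); print(s["clock"],np.round(s["eef_pos"],1),np.round(s["tool_rot"],3),np.round(s["force"],2))
w=get_image("wrist"); g=get_image("scene"); cv2.imwrite("pics/scene_end.png",g["frame"][:,:,::-1])
a=cv2.resize(w["frame"][120:330,180:380],(380,400))
b=cv2.resize(g["frame"][165:245,140:400],(780,240),interpolation=cv2.INTER_CUBIC)
cv2.imwrite("pics/b_after.png",a[:,:,::-1]); cv2.imwrite("pics/all_after.png",b[:,:,::-1])
for n,uv in {"yellow":(167,202),"green":(241,194),"blue":(306,203),"red":(371,212)}.items():
    d=dot(g,uv,6); print(n,d[0],"@41",np.round(onplane(g,d[0],41),1),"@53",np.round(onplane(g,d[0],53),1))
E
```

```text
11.7 [486.8  99.3 170.5] [-3.138e+00  2.000e-03  3.087e+00] [ 0.1  -0.13  0.58]
yellow [166.66375 202.0575 ] @41 [ 480.1 -336.6   41. ] @53 [ 495.7 -332.1   53. ]
green [241.65339233 194.26843658] @41 [ 439.  -104.8   41. ] @53 [ 455.2 -103.5   53. ]
blue [305.77521614 202.96541787] @41 [484.4  97.8  41. ] @53 [499.9  96.3  53. ]
red [371.15540016 211.78477078] @41 [528.4 295.2  41. ] @53 [543.3 290.9  53. ]
```

View pics/b_after.png

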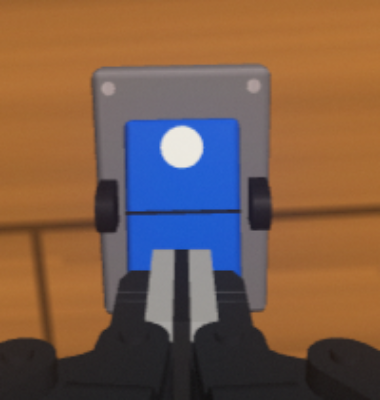

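View pics/all_after.png

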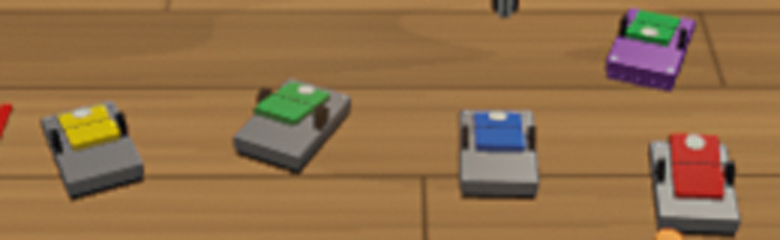

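Yellow, green and blue are all down, and the red dot is unchanged at (371.2,211.8). I'll do one last two-view height check on the dots, then hand in.

```bash
python3 - <<'E'
from h import *
t=get_image("top");s=get_image("scene")
for n,(a,b) in {"yellow":((400,231),(167,202)),"green":((316,246),(242,194)),"blue":((242,229),(306,203)),"red":((172,208),(371,212))}.items():
    da,db=dot(t,a,7),dot(s,b,6); print(n,da, None if not(da and db) else np.round(tri(t,da[0],s,db[0]),1))
old=cv2.imread("pics/top0.png")[:,:,::-1]; df=cv2.absdiff(old,t["frame"]).max(2)>40; n,l,st,c=cv2.connectedComponentsWithStats(df.astype(np.uint8)); print([(st[i].tolist()) for i in range(1,n) if st[i,4]>15])
ctrl.finish_job(); print(ctrl.read_state()["clock"])
E
```

```text
yellow (array([399.31083763, 231.66415244]), 37) [ 478.2 -336.1   39.4]
green (array([315.29779034, 246.78494347]), 86) [ 436.5 -103.5   39. ]
blue (array([241.08366142, 230.16141732]), 42) [482.3 100.7  39.5]
red (array([171.57202216, 208.35734072]), 32) [541.9 292.6  52. ]
[[186, 191, 77, 77, 3664], [387, 207, 17, 19, 43], [381, 213, 6, 11, 18], [314, 223, 20, 18, 212], [396, 228, 8, 9, 33], [307, 235, 21, 17, 187], [158, 269, 80, 54, 3210], [115, 324, 141, 96, 9785], [0, 361, 31, 23, 557], [276, 413, 4, 7, 23]]
the job is handed in; nothing more can be done
the job is handed in; nothing more can be done
```

I pressed the yellow, then the green, then the blue paddle at its white dot with the shut fingertips, and handed the job in at about 12 s on the robot clock. It reports no verdict, so what follows is from my own last checks.

- **Forces:** the wrist reading at the end of each press was 6 to 7 N vertically, with up to about 4 N sideways. The limit is 25 N.
- **Paddles on:** seen from two cameras, the three dots are at z = 39.4 mm (yellow), 39.0 mm (green) and 39.5 mm (blue). They started at about 51 mm. All of these read about 1.5 mm low, which is within the calibration error, so they fit fully on at 41 mm.
- **Red paddle:** its dot has not moved, at 52.0 mm and the same pixel as at the start.
- **Boxes:** the dots moved sideways by 2 to 5 mm between the first and last measurements. Some of that comes from the paddles rocking and some is measurement error. The pressed boxes may have slipped a few millimetres, against the 25 mm limit.
- **Bystanders:** the final top view shows changes only at the pressed paddles and boxes and where the arm is or was. None of the other objects show a change.
- **At hand-in:** the gripper was clear at about 170 mm height, with no contact force.

Two checks were weak:
- The first move call was rejected for missing fields and moved nothing.
- The final top view of the blue box was partly covered by the arm, so I confirmed blue mainly from the wrist and scene pictures.

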